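# Set the tile-cutting fence to a sample tile

## Robot

A 6-joint arm with a two-finger parallel gripper is mounted at the origin on the work surface. World frame = base frame: x ahead of the robot, y to its left, z up, the work surface at z = 0. Lengths are in m, angles in rad, forces in N, time in s.
With the tool pointing down it reaches from about 0.375 to 0.925 m from the base axis. Payload 5.7 kg.
Tool frame: the origin (TCP) lies midway between the tips of the shut fingers; the grasp point (between the pads) lies 19 mm behind it; z points along the fingers, y is the line along which they close (so a half turn about z gives the same grasp; the last joint's range is limited). The gripper opens to 88 mm and grips with 3 to 60 N. Pads are 20 mm wide; open, the fingers measure 115 mm over their backs; the gripper's body (75 mm by 178 mm) begins 61 mm behind the grasp point.
Start: joints at [-1.249, 0.359, 1.51, -0, 1.272, -0.115], TCP at [0.254, -0.544, 0.223] pointing down, gripper open.
Joint ranges: [-2.97, 2.97], [-1.01, 2.36], [0.21, 2.38], [-0.96, 4.11], [0.2, 2.71], [-2.98, 2.98]. Speed limits (rad/s): [2.39, 2.39, 3.14, 3.14, 3.14, 3.14].

## Interface

Orientations are given as a unit quaternion [x, y, z, w].
In Python, from bench import move_ptp, servo_line, goto_joints, move_gripper, sleep, inverse_kinematics, capture, PlanningError, close_job, spot_in, silhouettes, current_clock, current_joint_pos, current_qvel, current_joint_torque, current_position, current_orientation, current_force, current_torque, current_finger_gap, current_grip_force gives the robot as it stands. Calls block until the motion is done:
- move_ptp(position, orientation): joint-space move of the TCP to a pose.
- servo_line(position, orientation=None, rate=0.15, contact_N=None): straight line of the TCP; orientation=None keeps the orientation; rate is the mean speed in m/s. With contact_N (N) it stops when the force on the tool has changed by that much, and returns True; else False.
- goto_joints(angles): joint-space move.
- move_gripper(opening): finger opening in m; the grip force is fixed at half the most; returns when the fingers have stopped.
- sleep(seconds).
- inverse_kinematics(position, orientation): joint angles nearest the present ones, or None.
- capture(name): name is "side" or "top"; returns a dict with "image" (420x560x3 uint8, blue, green, red), "range_z" (420x560 float32, m along the optical axis (not along the pixel's ray), 0 where there is no reading), "intrinsics" (3x3 intrinsics, pixels), "k1" (the pictures are not rectified: a ray, as slopes to the right and down, at radius r is drawn at 1 + k1 r^2 times it, then the intrinsics apply), "R" (3x3) and "t" (3): a world point X has camera coordinates R X + t. Camera axes: x right, y down, z forward; pixel columns grow to the right and rows downward; lengths in m; the calibration is good to about 2 mm. A picture is of the moment at which its call begins.
A pose or a line that the arm cannot do raises PlanningError and nothing moves.
- close_job(): hands the job in; it is judged then, once.
Trained networks look in the newest picture that a camera, given by its name, has taken for a name from the list of things; names that differ only in an ending like _2 or _b are one class to them, and where a whole thing is asked for, a point or a joint stands for the part that bears it (a point fixed in the world has none). Each returns a list of dicts, best first, with "conf" (0 to 1); they miss things now and then, are a little off and sometimes report something else, mostly with a low value. They report only what shows in the picture. A call takes as long as a camera call.
- spot_in(camera, query): "xy" ([column, row] in pixels, amid what is visible of it).
- silhouettes(camera, query): "region" (420x560 bool, what is visible of it) and "xy" ([column, row] in pixels, amid what is visible of it).
Readings, each from a call of its own:
- current_clock(): time.
- current_joint_pos(): joint angles.
- current_qvel(): joint speeds.
- current_joint_torque(): joint torques, N m.
- current_position(): TCP position.
- current_orientation(): TCP orientation.
- current_force(): force on the tool from outside, world axes, zero at the start.
- current_torque(): the same for the moment, N m.
- current_finger_gap(): finger opening in m.
- current_grip_force(): force on a finger pad.
Only numpy, scipy, OpenCV 4.12 (cv2) and the standard library are available. Lean on these libraries where they do the work, as an engineer would, in place of code of your own. Each camera call takes 0.05 s, during which the arm holds its last target. There are 200 camera calls.

## Task

Set the fence of the tile-cutting board to the sample tile: push the cam lever round until it is fully open, with the cam's low side to the clamping shoe, and only then push the sliding fence forward until the tile is nipped square and flat between fence and end stop. Then push the lever fully back to lock the fence there. Push with the fingertips, lift nothing, and leave the bowl, cup, brush and batten where they are.

Things in the scene. Friction and masses are not known exactly. Their poses are not given: they have to be found in the camera images.
- jig: Tile-cutting board, screwed down, plywood 370 x 290 mm, top at z 18 mm. Axes: x forward (the way the fence is pushed), y left, z up; origin on the bench: the board spans x -195 to 175, y -120 to 170. End stop at its far end, 26 mm high, y -120 to 60, face at x 140. A channel along x at y 65 to 110 (tops below z 38) guides the fence's steel bar, which ends at most 250 mm ahead.
- fence (a joint): Slide of the wooden fence along board +x, m: 0 = right back (starts 0 to 0.035), limit 0.122. The rail lies across the board: y -88 to 62 mm, 22 thick, up to z 55; back face at board x = joint - 0.092, front face at joint - 0.070, so at 0.110 fence and stop are 100 mm apart, the tile's width. Cam open: about 2.5 N of friction, plus up to 3 N for the tile; it stays where left. Locked: holds about 35 N.
- cam (a joint): Angle of cam plate and lever, rad, about the upright pivot at board (20, 131) mm. 0 = locked: lever at its stop, pointing to board -x, cam lobe pressing the brass shoe on the guide bar. 1.75 = fully open at the other stop: lever swung clockwise (from above) to point to board +y, low side of the cam to the shoe. Lever direction = (-cos q, sin q). Takes 1.5 to 2 N at the knob, up to 7 N in the last 0.3 rad to locked; stays where left.
- cam_knob (a point): Centre of the lever's black upright knob: a cylinder of 22 mm diameter from z 46 to z 82 above the bench (this point at z 64), 95 mm from the pivot axis. The flat steel lever under it, 16 mm wide, has its top at z 46 and its underside at z 40.
- cam_pivot (a point): Point on the cam's pivot axis at the knob's mid height (z 64); the pivot nut under it ends at z 56.
- fence_push (a point): Middle of the fence rail's back face (the face towards board -x): board y 0, z 37.5; the rail's top is 18 mm above it and the board's top 19.5 mm under it. Nothing stands behind the fence.
- tile: The sample tile: fired terracotta 100 x 100 x 10 mm, about 0.19 kg, loose, lying flat on the board between fence and end stop, a little askew and up to 17 mm short of the stop. Origin at the centre of its underside, x and y along its edges. Nipped home its centre is at board x +90.
- bowl: Bystander: white bowl, 116 mm wide, 45 mm high, standing on the dark iron banding wheel (184 mm wide, 79 mm high) left of the board. Origin at the centre of its underside.
- cup: Bystander: terracotta cup, 72 mm wide, 85 mm high, right of the board. Origin at the centre of its underside.
- brush: Bystander: flat brush 190 mm long lying right of the board. Origin under its middle, x along it.
- batten: Bystander: loose wooden batten 260 x 38 x 8 mm lying right of the board. Origin at the centre of its underside, x along it.

How it is judged:
On the way, in this order (a step that is already met when the one before it is completed fails the run):
1. the cam is turned to its low point (lever open) while the fence still stands where it was (value of joint cam above 1.45 rad and distance of fence_push from where it was at the start of the episode below 0.006 m), for 0.1 s.
2. with the cam still open, the fence has been pushed up until the tile is nipped square between fence and end stop (value of joint cam above 1.2 rad and value of joint fence between 0.1085 and 0.113 m and x of tile in the frame of jig above 0.0885 m and angle between the x axis of tile and the x axis of jig, either way round below 0.035 rad and angle between tile's own z axis and vertical below 0.05 rad), for 0.1 s.
At the end, for the whole second after the job is handed in: Lever locked (joint cam below 0.1 rad) and fence within 1.5 mm of nipping the tile (joint fence 0.1085 to 0.113 m), the tile flat, within 1.5 mm of the end stop and square to it within 2 degrees, all at rest (value of joint cam below 0.1 rad and value of joint fence between 0.1085 and 0.113 m and x of tile in the frame of jig above 0.0885 m and angle between the x axis of tile and the x axis of jig, either way round below 0.035 rad and angle between tile's own z axis and vertical below 0.05 rad and linear speed of tile below 0.01 m/s and velocity of joint fence below 0.005 m/s); the robot touches nothing.
It fails at once if the fence is forced forward before the cam is at its low point (value of joint cam below 0.9 rad and distance of fence_push from where it was at the start of the episode above 0.008 m and value of joint fence below 0.105 m).
It fails at once if the tile is lifted or tipped (z of tile in the frame of jig above 0.028 m or angle between tile's own z axis and vertical above 0.2 rad).
It fails at once if the bowl, cup, brush or batten is moved or lifted (distance of any of bowl, cup, brush, batten from where it was at the start of the episode above 0.02 m).
It also fails if it takes over 72 s, if anything falls off the work surface, if the arm or the gripper's body presses on something with over 40 N, if the wrist force passes 120 N, or if a joint passes its speed limit or range.

## Working session

There is one attempt and no reset: what is moved stays moved. The work goes in short steps, each a Python script; the robot and the scene stay as the last script left them, time stands still between calls to the robot, and variables do not carry over. Pictures are saved under pics/ and viewed, at most 10 in all, crops included, and the job is handed in when it is done.

```bash
mkdir -p pics; ls; cat > h.py <<'E'
import numpy as np, cv2
from bench import *
def ray_pt(c,u,v,z=None,plane=None):
    """pixel -> world; z=depth along axis or plane=world height"""
    K=c["intrinsics"];k=c["k1"]
    d=np.array([(u-K[0,2])/K[0,0],(v-K[1,2])/K[1,1]]);s=d.copy()
    for _ in range(20): s=d/(1+k*(s@s))
    r=np.array([s[0],s[1],1.]);R=np.array(c["R"]);t=np.array(c["t"])
    if plane is None: return R.T@(r*z-t)
    o=-R.T@t;w=R.T@r
    return o+w*(plane-o[2])/w[2]
def cloud(c,mask=None):
    K=c["intrinsics"];k=c["k1"];Z=c["range_z"]
    vv,uu=np.nonzero((Z>0)&(mask if mask is not None else True))
    d=np.stack([(uu-K[0,2])/K[0,0],(vv-K[1,2])/K[1,1]],1);s=d.copy()
    for _ in range(20): s=d/(1+k*(s**2).sum(1,keepdims=True))
    P=np.c_[s,np.ones(len(s))]*Z[vv,uu][:,None]
    return (P-np.array(c["t"]))@np.array(c["R"]),uu,vv
E
python3 - <<'E'
from h import *
for n in("top","side"):
    c=capture(n);cv2.imwrite(f"pics/{n}0.png",c["image"])
    print(n,c["k1"],(-np.array(c["R"]).T@c["t"]).round(3))
    for q in("jig","fence","cam","cam_knob","cam_pivot","fence_push","tile","bowl","cup","brush","batten"):
        for s in silhouettes(n,q)[:2]:
            P,_,_=cloud(c,s["region"]); 
            print(q,round(s["conf"],2),np.round(s["xy"]),s["region"].sum(),np.median(P,0).round(3) if len(P) else None,P[:,2].max().round(3) if len(P) else None)
        if q in("cam_knob","cam_pivot","fence_push"): print("  spot",[(round(x["conf"],2),np.round(x["xy"],1)) for x in spot_in(n,q)[:2]])
print(current_clock(),current_orientation())
E
```

```text
pics
top -0.13088307596643753 [0.373 0.025 1.329]
jig 0.69 [331. 221.] 9890 [ 0.55  -0.116  0.02 ] 0.089
fence 0.81 [323. 228.] 803 [ 0.533 -0.095  0.038] 0.064
cam 0.88 [301. 206.] 308 [ 0.598 -0.025  0.046] 0.089
cam_knob 0.75 [299. 203.] 252 [ 0.601 -0.025  0.046] 0.089
cam_knob 0.5 [116. 236.] 1210 [0.514 0.51  0.099] 0.129
  spot [(0.85, array([296.8, 208.1]))]
cam_pivot 0.79 [301. 210.] 285 [ 0.584 -0.023  0.047] 0.089
  spot [(0.63, array([300.4, 207. ]))]
fence_push 0.66 [321. 225.] 997 [ 0.533 -0.096  0.036] 0.064
fence_push 0.16 [413. 241.] 680 [ 0.485 -0.375  0.018] 0.029
  spot [(0.9, array([319.9, 227. ]))]
tile 0.74 [349. 192.] 1042 [ 0.649 -0.181  0.028] 0.037
tile 0.66 [331. 222.] 9992 [ 0.551 -0.116  0.02 ] 0.089
bowl 0.93 [117. 236.] 1197 [0.514 0.512 0.099] 0.129
cup 0.95 [414. 204.] 554 [ 0.596 -0.374  0.046] 0.092
cup 0.6 [321. 223.] 920 [ 0.532 -0.095  0.037] 0.064
brush 0.92 [416. 237.] 615 [ 0.488 -0.374  0.019] 0.029
brush 0.41 [322. 228.] 884 [ 0.532 -0.096  0.037] 0.064
batten 0.9 [442. 224.] 1062 [ 0.536 -0.459  0.009] 0.019
side -0.007760957580836575 [0.9
[... 484 characters left out ...]
ivot 0.4 [277. 169.] 323 [ 0.486 -0.367  0.014] 0.022
  spot [(0.49, array([275.6, 218. ]))]
fence_push 0.7 [279. 202.] 208 [ 0.532 -0.119  0.052] 0.059
  spot [(0.91, array([278.7, 207.4]))]
tile 0.79 [246. 202.] 533 [ 0.652 -0.169  0.026] 0.032
tile 0.37 [354. 318.] 1475 [0.502 0.486 0.101] 0.128
bowl 0.55 [356. 318.] 1490 [0.502 0.486 0.101] 0.128
bowl 0.41 [267. 161.] 278 [ 0.5   -0.447  0.005] 0.014
cup 0.81 [252. 165.] 455 [ 0.594 -0.34   0.058] 0.088
brush 0.68 [279. 171.] 330 [ 0.484 -0.367  0.014] 0.022
brush 0.44 [278. 198.] 320 [ 0.532 -0.124  0.049] 0.059
batten 0.62 [265. 162.] 288 [ 0.505 -0.447  0.005] 0.014
1.5 [ 9.76242662e-01  2.16680094e-01 -8.89622225e-06 -4.71398604e-05]
```

```bash
cat >> h.py <<'E'
def locate(names=("top","side")):
    out={}
    for n in names:
        c=capture(n)
        P,u,v=cloud(c); 
        out[n]=(c,P,u,v)
    return out
E
python3 - <<'E'
from h import *
c=capture("top")
s=silhouettes("top","jig")[0]["region"]
cn=max(cv2.findContours(s.astype(np.uint8),0,2)[0],key=cv2.contourArea)[:,0]
W=np.array([ray_pt(c,a,b,plane=.018)[:2] for a,b in cn],np.float32)
(ct,sz,an)=cv2.minAreaRect(W);print("board",np.round(ct,4),np.round(sz,4),an, cv2.boxPoints((ct,sz,an)).round(3).tolist())
for q in("tile","fence"):
    s=silhouettes("top",q)[0]["region"];cn=max(cv2.findContours(s.astype(np.uint8),0,2)[0],key=cv2.contourArea)[:,0]
    W=np.array([ray_pt(c,a,b,plane=.028 if q=="tile" else .055)[:2] for a,b in cn],np.float32)
    (ct,sz,an)=cv2.minAreaRect(W);print(q,np.round(ct,4),np.round(sz,4),an)
for n in("top","side"):
    c=capture(n);P,u,v=cloud(c)
    m=(P[:,2]>.068)&(P[:,2]<.1)&(abs(P[:,0]-.58)<.15)&(abs(P[:,1]+.02)<.1)
    print(n,"knob",m.sum(),P[m].mean(0).round(4),P[m].min(0).round(3),P[m].max(0).round(3),u[m].mean(),v[m].mean())
    if m.any():print(ray_pt(c,u[m].mean(),v[m].mean(),plane=.082).round(4))
    x,y=(230,130) if n=="top" else (190,140)
    cv2.imwrite(f"pics/{n}1.png",cv2.resize(c["image"][y:y+150,x:x+200],None,fx=4,fy=4,interpolation=2))
E
```

```text
board [ 0.5725 -0.131 ] [0.2928 0.3728] 80.70465850830078 [[0.36500000953674316, -0.24500000476837158], [0.7329999804496765, -0.3059999942779541], [0.7799999713897705, -0.017000000923871994], [0.41200000047683716, 0.04399999976158142]]
tile [ 0.65   -0.1799] [0.0989 0.1014] 86.55797576904297
fence [ 0.6134 -0.1315] [0.2362 0.188 ] 5.4132399559021
top knob 48 [ 0.523  -0.0148  0.0807] [ 0.513 -0.025  0.068] [ 0.535 -0.005  0.087] 297.4583333333333 229.64583333333334
[ 0.5229 -0.0148  0.082 ]
side knob 37 [ 0.526  -0.0069  0.0773] [ 0.514 -0.017  0.068] [0.535 0.004 0.084] 291.86486486486484 210.56756756756758
[ 0.5278 -0.0006  0.082 ]
```

View pics/top1.png

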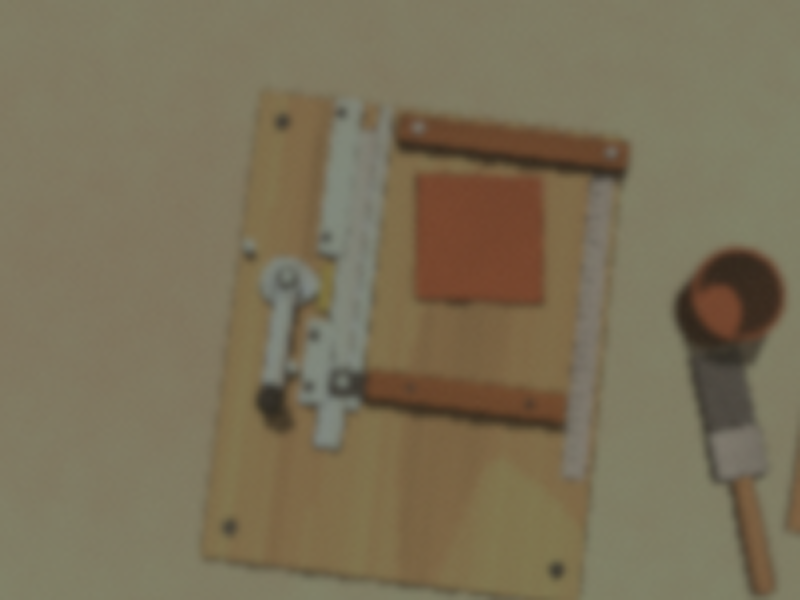

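View pics/side1.png

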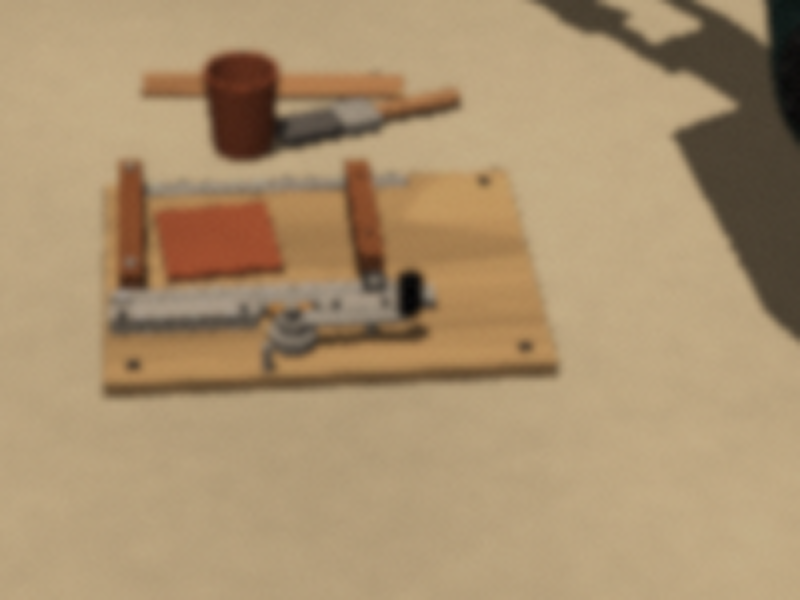

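The top view shows the board turned about -9°. The lever is locked, with its pivot at about crop (287,278) and its knob at (270,398). The fence is at (465,400) and the tile at (480,238), slightly askew. The side view agrees: knob at (410,292), with nothing behind the fence. I'll open the cam first.

```bash
cat >> h.py <<'E'
YAW=np.deg2rad(-9.3);O=np.array([.578,-.1570])
ex=np.array([np.cos(YAW),np.sin(YAW)]);ey=np.array([-ex[1],ex[0]])
def J(x,y,z): return np.r_[O+ex*x+ey*y,z]
def toJ(p): d=np.array(p[:2])-O; return np.array([d@ex,d@ey])
def quat(a,flip=0): a=a+YAW+flip*np.pi; return [np.cos(a/2),np.sin(a/2),0,0]
def knob(q,off,z):   # TCP beside knob, off along the opening tangent
    k=np.array([.020-.095*np.cos(q),.131+.095*np.sin(q)])+off*np.array([np.sin(q),np.cos(q)])
    return J(k[0],k[1],z)
def kq(q,f): return quat(np.pi/2-q,f)
E
python3 - <<'E'
from h import *
for f in(0,1):
    print(f,[np.round(j[[0,3,4,5]],2) if (j:=inverse_kinematics(knob(q,-.025,.054),kq(q,f))) is not None else None for q in(0,.6,1.2,1.75)])
f=min((0,1),key=lambda f:max(abs(j[5]) if (j:=inverse_kinematics(knob(q,-.025,.054),kq(q,f))) is not None else 9 for q in(0,.9,1.75)))
print("flip",f)
move_gripper(0)
move_ptp(knob(0,-.027,.16),kq(0,f))
print("down hit",servo_line(knob(0,-.027,.054),rate=.08,contact_N=4),current_position())
c=capture("top");cv2.imwrite("pics/top2.png",cv2.resize(c["image"][130:280,230:430],None,fx=4,fy=4))
c=capture("side");cv2.imwrite("pics/side2.png",cv2.resize(c["image"][140:290,190:390],None,fx=4,fy=4))
print(current_clock(),current_force())
E
```

```text
0 [array([-0.21, -0.  ,  0.83, -0.05]), array([-0.1 , -0.  ,  0.84,  0.66]), array([-0.02, -0.  ,  0.89,  1.34]), array([-0.  , -0.  ,  0.96,  1.91])]
1 [None, array([-0.1 , -0.  ,  0.84, -2.48]), array([-0.02, -0.  ,  0.89, -1.8 ]), array([-0.  , -0.  ,  0.96, -1.23])]
flip 0
down hit False [ 0.52126352 -0.04233752  0.05446173]
6.775 [ 0.62156109  0.49747183 -0.19291669]
```

View pics/side2.png

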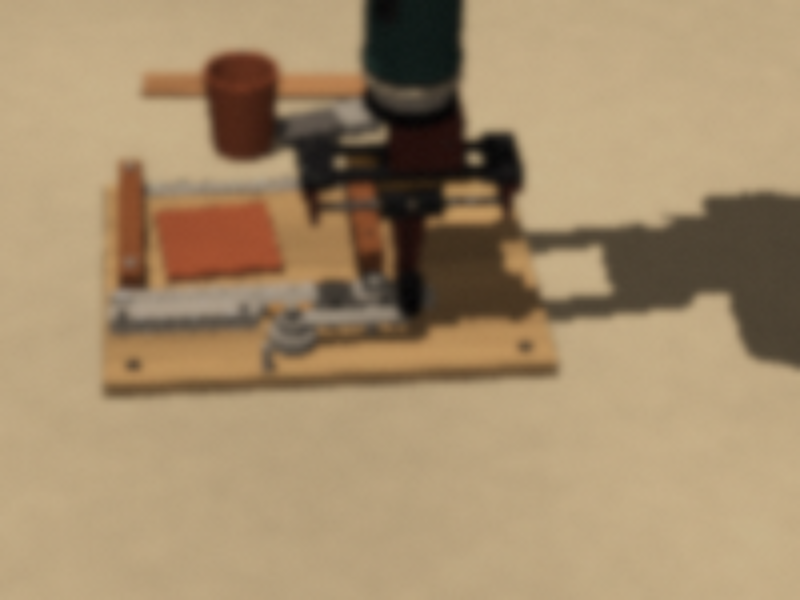

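The fingers stand just behind the knob, around (410,260). Now I sweep it open.

```bash
python3 - <<'E'
from h import *
for q in np.r_[np.arange(.1,1.6,.2),1.6,1.7,1.8]:
    hit=servo_line(knob(q,-.021,.054),kq(q,0),rate=.06,contact_N=14)
    F=current_force(); print(round(q,2),hit,F[:2].round(1))
    if hit: break
servo_line(knob(q,-.04,.054),rate=.1); servo_line(knob(q,-.04,.16),rate=.15)
move_ptp(J(-.135,0,.16),quat(0))
for n in("top","side"):
    c=capture(n);P,u,v=cloud(c)
    d=(P[:,:2]-O);x=d@ex;y=d@ey
    m=(P[:,2]>.066)&(P[:,2]<.09)&(abs(x-.02)<.13)&(y>.1)&(y<.26)
    if m.any(): k=np.c_[x,y][m].mean(0); print(n,"knob",m.sum(),k.round(4),"q",np.arctan2(k[1]-.131,-(k[0]-.02)))
c=capture("top");cv2.imwrite("pics/top3.png",cv2.resize(c["image"][130:280,230:430],None,fx=4,fy=4))
c=capture("side");cv2.imwrite("pics/side3.png",cv2.resize(c["image"][140:290,190:390],None,fx=4,fy=4))
print(current_clock(),current_force().round(1))
E
```

```text
0.1 False [ 0.9 -0. ]
0.3 False [ 0.1 -0.3]
0.5 False [-0.1 -0.6]
0.7 False [-0.6 -0.7]
0.9 False [-0.2 -0.3]
1.1 False [-0.3  0. ]
1.3 False [-0.6 -1. ]
1.5 False [-0.3  0.1]
1.6 False [-0.1  0.5]
1.7 False [-0.6 -0.4]
1.8 True [-1.5  0.6]
top knob 47 [0.0339 0.2243] q 1.7182277292332762
side knob 46 [0.0354 0.2332] q 1.7204155624009791
13.7167 [ 0.9 -0.   0.4]
```

View pics/side3.png

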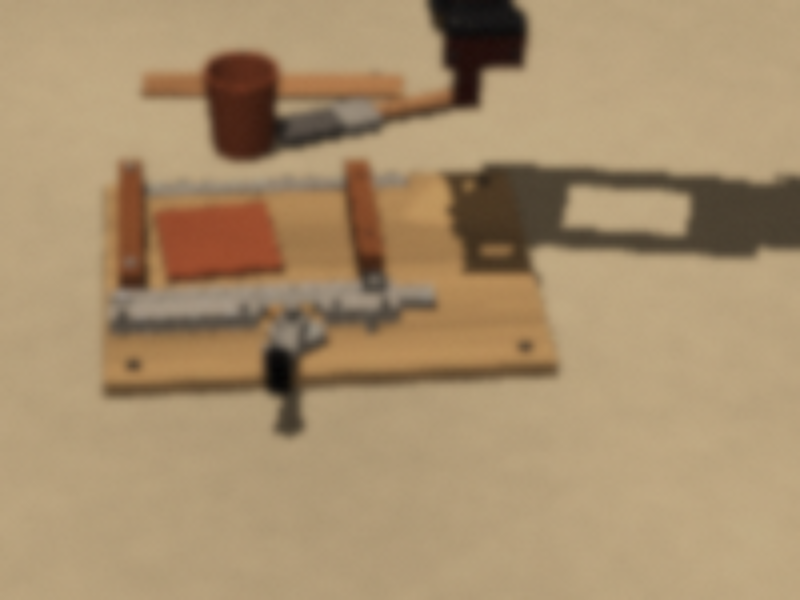

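The lever is fully open, with the knob at (278,370), and the fence has not moved. Next I push the fence.

```bash
python3 - <<'E'
from h import *
print("down",servo_line(J(-.135,0,.031),quat(0),rate=.1,contact_N=5))
print("fast",servo_line(J(-.030,0,.031),rate=.05,contact_N=15),toJ(current_position()).round(4),current_force().round(1))
hit=servo_line(J(.022,0,.031),rate=.015,contact_N=14)
p=toJ(current_position());print("nip",hit,p.round(4),current_force().round(1),current_clock())
sleep(.4);print(current_force().round(1),toJ(current_position()).round(4))
c=capture("top");cv2.imwrite("pics/top4.png",cv2.resize(c["image"][130:280,230:430],None,fx=4,fy=4))
c=capture("side");cv2.imwrite("pics/side4.png",cv2.resize(c["image"][140:290,190:390],None,fx=4,fy=4))
E
```

```text
down False
fast False [-0.0301 -0.0001] [-2.4  0.8 -0.8]
nip True [0.0064 0.0003] [-0.7 -1.1  0.2] 19.7417
[-0.5  0.4 -0.2] [0.004  0.0007]
```

View pics/side4.png

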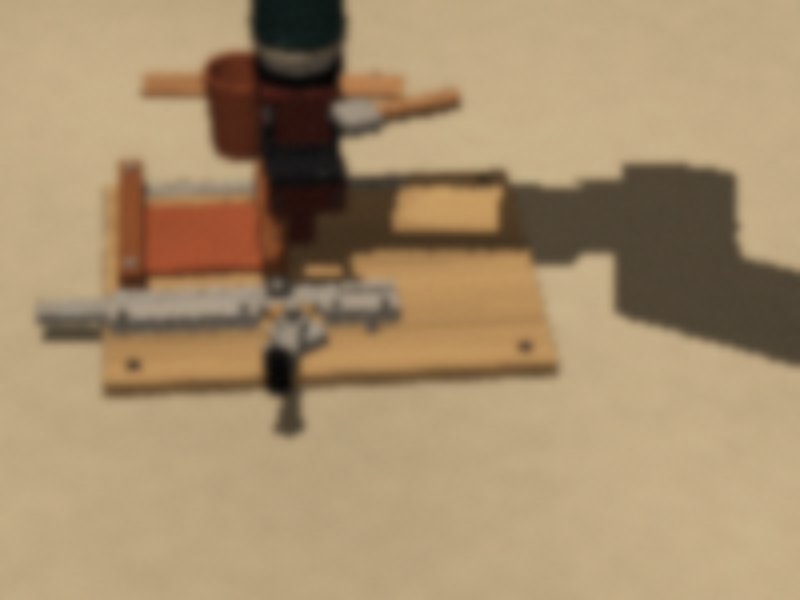

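The tile appears nipped between the stop at (130,215) and the fence at (270,230). I'll push again a little harder to confirm, then back off, leave and look.

```bash
python3 - <<'E'
from h import *
for N in(14,22):
    hit=servo_line(J(.022,0,.031),rate=.012,contact_N=N)
    print("nip",N,hit,toJ(current_position()).round(4))
    sleep(.3)
servo_line(J(-.03,0,.031),rate=.1);servo_line(J(-.03,0,.16),rate=.15)
move_ptp(knob(1.75,.034,.16),kq(1.75,0))
c=capture("top")
for q,z in(("tile",.028),("fence",.055)):
    for s in silhouettes("top",q)[:1]:
        cn=max(cv2.findContours(s["region"].astype(np.uint8),0,2)[0],key=cv2.contourArea)[:,0]
        W=np.array([toJ(ray_pt(c,a,b,plane=z)) for a,b in cn],np.float32)
        r=cv2.minAreaRect(W);print(q,np.round(r[0],4),np.round(r[1],4),r[2])
cv2.imwrite("pics/top5.png",cv2.resize(c["image"][130:280,230:430],None,fx=4,fy=4))
print(current_clock())
E
```

```text
nip 14 True [0.0061 0.0008]
nip 22 True [0.0058 0.001 ]
tile [ 0.0924 -0.0184] [0.0951 0.1008] 0.6460976600646973
fence [0.1095 0.0301] [0.2359 0.1826] 15.001919746398926
25.0083
```

View pics/top5.png

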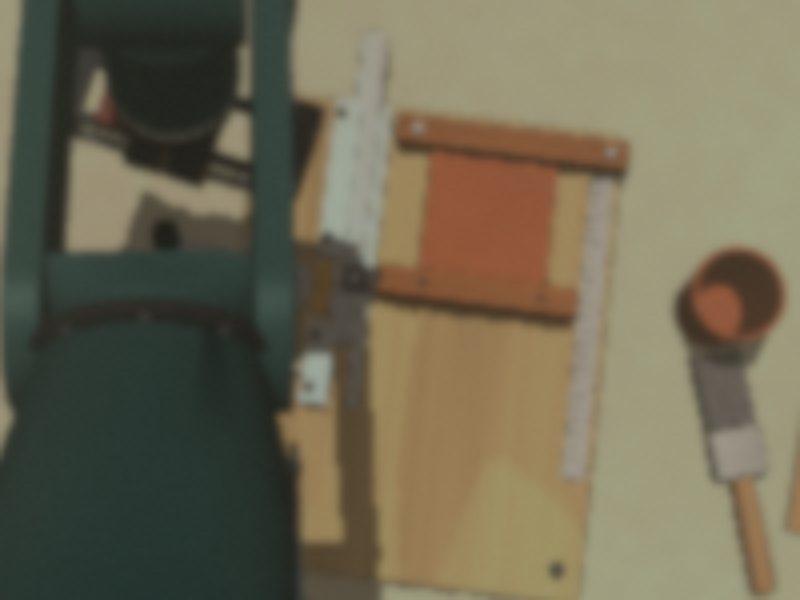

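Repeated pushes stop at the same place, and the tile sits square between the stop and the fence. Now I lock the lever.

```bash
python3 - <<'E'
from h import *
print("down",servo_line(knob(1.75,.034,.054),kq(1.75,0),rate=.1,contact_N=5))
for q in np.r_[1.7,np.arange(1.5,.25,-.2),.2,.1,0,-.08,-.16]:
    hit=servo_line(knob(q,.021,.054),kq(q,0),rate=.06 if q>.3 else .03,contact_N=25)
    F=current_force(); print(round(q,2),hit,F[:2].round(1))
    if hit: break
servo_line(knob(0,.045,.054),rate=.1); servo_line(knob(0,.045,.16),rate=.15)
move_ptp(J(-.2,-.1,.25),quat(0))
c=capture("top");P,u,v=cloud(c);d=P[:,:2]-O;x=d@ex;y=d@ey
m=(P[:,2]>.066)&(P[:,2]<.09)&(abs(x-.02)<.13)&(y>.1)&(y<.26)
k=np.c_[x,y][m].mean(0); print("knob",m.sum(),k.round(4),"q",np.arctan2(k[1]-.131,-(k[0]-.02)))
s=silhouettes("top","tile")[0];cn=max(cv2.findContours(s["region"].astype(np.uint8),0,2)[0],key=cv2.contourArea)[:,0]
r=cv2.minAreaRect(np.array([toJ(ray_pt(c,a,b,plane=.028)) for a,b in cn],np.float32));print(r)
cv2.imwrite("pics/top6.png",cv2.resize(c["image"][130:280,230:430],None,fx=4,fy=4))
print(current_clock())
E
```

```text
down False
1.7 False [ 0.3 -0.5]
1.5 False [0.  0.3]
1.3 False [ 0.2 -0.4]
1.1 False [-0.3  0.1]
0.9 False [0.9 0.3]
0.7 False [-0.4 -0.2]
0.5 False [0.7 0.2]
0.3 False [2.3 1.7]
0.2 False [2.2 2.9]
0.1 False [4.3 3.9]
0.0 False [ 6.7 15.4]
-0.08 True [2.9 6.9]
knob 47 [-0.0769  0.1304] q -0.0060254825919768586
((0.09274863451719284, -0.018421169370412827), (0.0943276509642601, 0.09602262824773788), 0.6191186904907227)
34.175
```

View pics/top6.png

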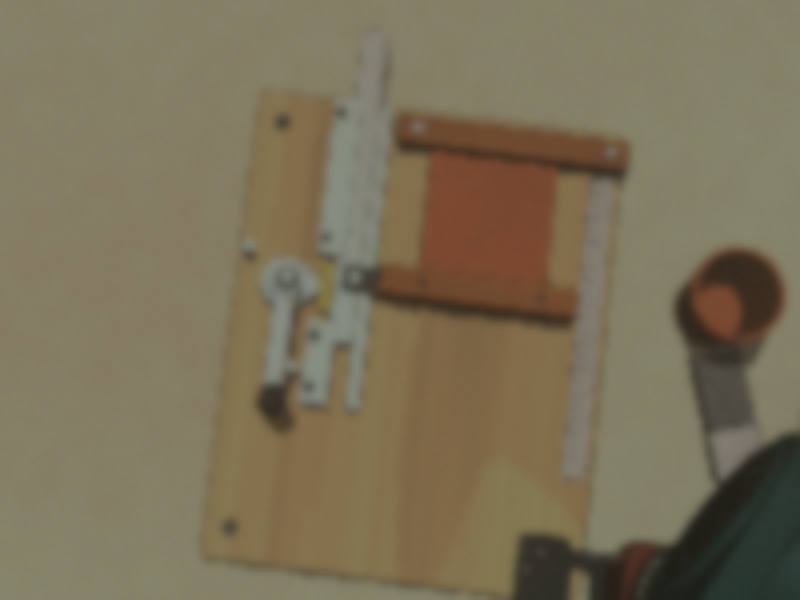

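The lever is back at its stop, with the knob at (270,398) as at the start. The tile is nipped at (487,215) and the arm is clear, so I hand in.

```bash
python3 -c "
from bench import *
sleep(.5);print(close_job())"
```

```text
the job is handed in; nothing more can be done
None
```

I opened the cam fully, pushed the fence up until the tile was nipped square against the end stop, locked the lever back at its stop, and handed in at about 35 s of the 72 s; the judge's result was not shown.

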